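# Poise the cast lever over its fixture

### The arm

A 7-joint arm with a two-finger parallel gripper is mounted at the origin on a cart in front of the work surface, level with it; the furniture and walls round the work are solid. World frame = base frame: x ahead of the robot, y to its left, z up, the work surface at z = 0. Lengths are in m, angles in rad, forces in N, time in s.
With the tool pointing down it reaches from about 0.4 to 0.875 m from the base axis. Payload 4.4 kg.
Tool frame: the origin (TCP) lies midway between the tips of the shut fingers; the grasp point (between the pads) lies 19 mm behind it; z points along the fingers, y is the line along which they close (so a half turn about z gives the same grasp; the last joint's range is limited). The gripper opens to 85 mm and grips with 20 to 120 N. Pads are 22 mm wide; open, the fingers measure 114 mm over their backs; the gripper's body (76 mm by 85 mm) begins 54 mm behind the grasp point. The pads swing forward as they close: fully open they stand 13 mm farther back than shut.
Start: joints at [-1.389, 0.628, 0.038, 1.517, -0.027, 0.996, -0.02], TCP at [0.159, 0.63, 0.231] pointing down, gripper open.
Joint ranges: [-3.06, 3.06], [-0.37, 2.12], [-1.25, 1.32], [0.18, 2.47], [-1.1, 4.24], [0.23, 1.98], [-2.94, 2.94]. Speed limits (rad/s): [2.57, 2.57, 3.14, 3.14, 3.14, 3.14, 3.14].

### API

Orientations are given as a rotation vector (axis times angle).
In Python, from station import r gives the robot as it stands.
- The arm moves only by the tool move_arm, never from a script. Its argument "moves" is a list of rows, each a list of 5 numbers: the opening, from 0 (shut) to 1 (fully open), then the shift along the tool's x, y, z in m, then the turn about the tool's z in degrees. A call has 1 to 20 rows; each row shifts and turns the commanded pose from where the row before left it, along the tool's axes as they then stand; what a row does not reach is not made up. A row lasts 1/12 s, in which the tool goes at most 41.7 mm and 7.16 degrees, less where a joint would pass 70% of its speed; a pose out of reach is approached as far as the arm can. A call is refused whole if a number of a shift passes 0.0417 or a number of a turn 7.16, either way. A call with a gripper value outside its range is refused whole. The fingers move at their own pace and stop on an object; the grip force is fixed at half the most. Time passes only in rows, so rows that do not move let the fingers close. It gives the time, the measured TCP pose, the force, the opening and the grip force at its end, in the units of the state.
- r.state(): the state, without advancing time (a new reading comes with each control period).
- r.capture(name): name is "scene" or "top" or "wrist"; returns the picture (384x512x3 uint8, red, green, blue); there is no depth.
- r.camera_model(name): a dict with "mtx" (3x3 intrinsics, pixels), "rvec" (rotation vector, rad) and "tvec" (3), from world to camera coordinates, as OpenCV has them. Camera axes: x right, y down, z forward; pixel columns grow to the right and rows downward; lengths in m; the calibration is good to about 2 mm. A picture is of the moment at which its call begins: read the wrist's pose just before it. camera_model takes no time and is no camera call; for the wrist camera it gives the pose at the moment of the call.
- r.close_job(): hands the job in; it is judged then, once.
Trained networks look in the newest picture that a camera, given by its name, has taken for a name from the list of things; names that differ only in an ending like _2 or _b are one class to them, and where a whole thing is asked for, a point or a joint stands for the part that bears it (a point fixed in the world has none). Each returns a list of dicts, best first, with "p" (0 to 1); they miss things now and then, are a little off and sometimes report something else, mostly with a low value. They report only what shows in the picture. A call takes as long as a camera call.
- r.regions_of(camera, target): "mask" (384x512 bool, what is visible of it).
- r.tip_of(camera, target): "point" ([x, y, z] in m, in world coordinates, good to about 4 mm: a listed point, or the origin of a listed thing).
The state is a dict: "t": time; "joints": joint angles; "dq": joint speeds; "joint_efforts": joint torques, N m; "eef_pos": TCP position; "tool_rot": TCP orientation; "wrist_force": force on the tool from outside, world axes, zero at the start; "torque": the same for the moment, N m; "opening": finger opening in m; "gripper_force": force on a finger pad.
Only numpy, scipy, OpenCV 4.12 (cv2) and the standard library are available. Lean on these libraries where they do the work, as an engineer would, in place of code of your own. Each camera call takes 0.05 s, during which the arm holds its last target. There are 200 camera calls.

### The job

Pick up the longer of the two cast levers by gripping its arm at the balance point, and carry it level to the fixture with the two upright posts. Finish while still holding it there, still and level, with its big eye straight above the thick post and its small eye above the thin post, a few centimetres clear of the post tips. Do not set it on the posts or touch the fixture with it, and leave everything else where it is.

Things in the scene. Friction and masses are not known exactly. Their poses are not given: they have to be found in the camera images.
- lever_balance (a point): Balance point of the longer of two dark grey cast steel levers (0.4 to 0.65 kg) lying flat on the bench: the place to grip, in the middle of the straight arm, 56 mm from the big eye's centre, 94 mm from the small eye's, 25 mm above the underside. x points along the arm to the small eye, z up. The arm's parallel sides are 18 mm apart (along y); it is 22 mm high, 14 to 36 mm above the underside.
- lever_big_eye (a point): Centre of the longer lever's big eye, half-way up (22 mm above its underside). Round, 48 mm outside, bore 22 mm, 44 mm tall.
- lever_small_eye (a point): Centre of the longer lever's small eye, half-way up (22 mm above its underside). Round, 32 mm outside, bore 14 mm, 44 mm tall. 150 mm from the big eye's centre.
- lever: The longer lever itself, 190 mm long over all, 44 mm tall; origin on its underside, straight below the balance point (25 mm lower); x along the arm to the small eye, z up.
- fixture: Fixed to the bench: aluminium plate 210 x 70 x 12 mm with two upright steel posts on its long centre line, one thick (20 mm), one thin (12 mm), 150 mm apart, tapered tips 56 mm above the bench. Origin at bench height between the posts, 56 mm from the thick one, 94 mm from the thin one, below where the lever's balance point belongs; x points from thick to thin post, z up.
- big_post_tip (a point): Top centre of the fixture's thick post, 56 mm above the bench.
- small_post_tip (a point): Top centre of the fixture's thin post, 56 mm above the bench.
- short_lever: The shorter lever of the same make, loose, to be left alone: same eyes and arm, but eye centres 105 mm apart (145 mm over all). Origin on its underside below its balance point, 38 mm from the big eye's centre; x along the arm to the small eye. Fixture, longer and shorter lever may swap places.
- spray_can: Spray can, 54 mm across, 180 mm tall, loose, a bystander at the back; origin under its centre.
- filter: Blue oil filter, 67 mm across, 92 mm tall, loose, a bystander at the back right; origin under its centre.
- carton: Small carton 110 x 66 x 62 mm, loose, a bystander at the back, left of the drawer cabinet; origin under its centre.

How it is judged:
By the outcome, as a careful person would: the job done as asked, in the order asked, and still so for the second after the job is handed in, while the arm keeps its last pose, push and grip.
It also fails if it takes over 35 s, if anything falls off the work surface, if the arm or the gripper's body presses on something with over 40 N, if the wrist force passes 120 N, or if a joint passes its speed limit or range.

## Working session

There is one attempt and no reset: what is moved stays moved. The work goes in short steps, Python scripts to look and compute and a tool call to move; the robot and the scene stay as the last step left them, time stands still between calls to the robot, and variables do not carry over. Pictures are saved under pics/ and viewed, at most 10 in all, crops included, and the job is handed in when it is done.

Besides the shell and the picture viewer there is one more tool, called after "Emit:" by a JSON object that holds its "name" and its "arguments", one argument or row to a line. move_arm: Moves the arm, as the interface text tells. Its arguments: {"type":"object","properties":{"moves":{"type":"array"}},"required":["moves"]}

```bash
mkdir -p pics; cat > h.py <<'E'
from station import r
import numpy as np, cv2
np.set_printoptions(precision=4,suppress=True)
def save(n,f): 
    im=r.capture(n); cv2.imwrite('pics/'+f,im[:,:,::-1]); return im
def tips(cam,names):
    for t in names:
        for d in r.tip_of(cam,t)[:2]: print(cam,t,round(d['p'],2),np.array(d['point']))
PT=['lever_balance','lever_big_eye','lever_small_eye','big_post_tip','small_post_tip','short_lever']
E
python3 - <<'E'
from h import *
a=save('scene','s1.png');b=save('top','t1.png')
cv2.imwrite('pics/st1.png',cv2.resize(np.vstack([a,b])[:,:,::-1],None,fx=.78,fy=.78))
tips('scene',PT);tips('top',PT+['fixture','lever','spray_can','filter','carton'])
s=r.state();print(s['t'],s['eef_pos'],s['tool_rot'],s['opening'])
for c in('scene','top','wrist'):
    m=r.camera_model(c);R=cv2.Rodrigues(np.array(m['rvec']))[0];print(c,-R.T@np.array(m['tvec']).ravel(),R[2])
E
```

```text
scene lever_balance 0.75 [0.5208 0.0693 0.0248]
scene lever_balance 0.66 [ 0.4567 -0.41   -0.0004]
scene lever_big_eye 0.65 [0.4662 0.0826 0.0226]
scene lever_small_eye 0.57 [0.6032 0.0507 0.0181]
scene lever_small_eye 0.26 [ 0.5499 -0.2145  0.0562]
scene big_post_tip 0.91 [ 0.4101 -0.1694  0.0583]
scene small_post_tip 0.81 [ 0.5454 -0.215   0.0575]
scene short_lever 0.59 [ 0.4561 -0.4077 -0.0012]
scene short_lever 0.32 [ 0.4097 -0.1707  0.0594]
top lever_balance 0.82 [0.515  0.0669 0.0278]
top lever_big_eye 0.7 [0.4633 0.0843 0.021 ]
top lever_small_eye 0.74 [0.6134 0.0431 0.0155]
top big_post_tip 0.79 [ 0.4118 -0.1708  0.0553]
top small_post_tip 0.66 [ 0.6994 -0.0021 -0.0041]
top small_post_tip 0.64 [ 0.5511 -0.2186  0.051 ]
top short_lever 0.91 [ 0.4536 -0.4072  0.0007]
top fixture 0.95 [ 0.4603 -0.1863 -0.0038]
top lever 0.68 [ 0.5167  0.0712 -0.0028]
top lever 0.59 [0.4649 0.0855 0.023 ]
top spray_can 0.67 [ 0.6748 -0.3202  0.0008]
top filter 0.63 [ 0.6006 -0.5543 -0.0048]
top carton 0.87 [ 0.6973 -0.0047 -0.0018]
0.95 [0.1594 0.6301 0.2313] [-0.3883 -3.1174 -0.    ] 0.0854912954978452
scene [-0.4444 -0.9298  0.6296] [ 0.7302  0.5331 -0.4273]
top [ 0.3177 -0.2342  1.3454] [ 0.1724  0.0161 -0.9849]
wrist [0.0787 0.6505 0.373 ] [ 0.3128 -0.0786 -0.9466]
```

View pics/st1.png

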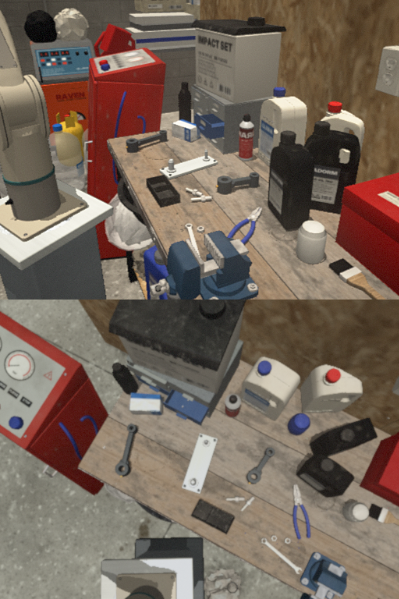

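The long lever is at the left (full-size top pixel about (160,192)), the fixture in the middle at (256,207), and the short lever at the right at (333,209). The detections agree with this. The red cabinet stands near the start pose, so I'll check clearance.

```bash
python3 - <<'E'
from h import *
w=save('wrist','w1.png')
t=cv2.imread('pics/t1.png')[:,:,::-1].copy();s=cv2.imread('pics/s1.png')[:,:,::-1].copy()
def proj(n,P):
    m=r.camera_model(n);return cv2.projectPoints(np.array(P,float),np.array(m['rvec']),np.array(m['tvec']),np.array(m['mtx']),None)[0].reshape(-1,2)
# path at TCP height and at z=.23: straight and detour
for im,n in((t,'top'),(s,'scene')):
    for z,c in((0.0,(0,255,0)),(.23,(255,0,255)),(.5,(255,255,0))):
        p=proj(n,[(.159,.63,z),(.3,.3,z),(.518,.069,z)]).astype(int)
        cv2.polylines(im,[p.reshape(-1,1,2)],False,c,1)
        print(n,z,p.tolist())
cv2.imwrite('pics/p1.png',cv2.resize(np.vstack([np.hstack([t[:288,:384],s[:288,:384]]),np.hstack([w[:,:384],s[:,128:]])])[:,:,::-1],(768,600)))
E
```

```text
top 0.0 [[-42, 335], [79, 279], [162, 199]]
top 0.23 [[-107, 349], [39, 281], [141, 185]]
top 0.5 [[-230, 375], [-33, 286], [101, 160]]
scene 0.0 [[-15, 181], [82, 192], [185, 187]]
scene 0.23 [[-34, 113], [70, 121], [180, 117]]
scene 0.5 [[-59, 20], [52, 23], [173, 22]]
```

View pics/p1.png

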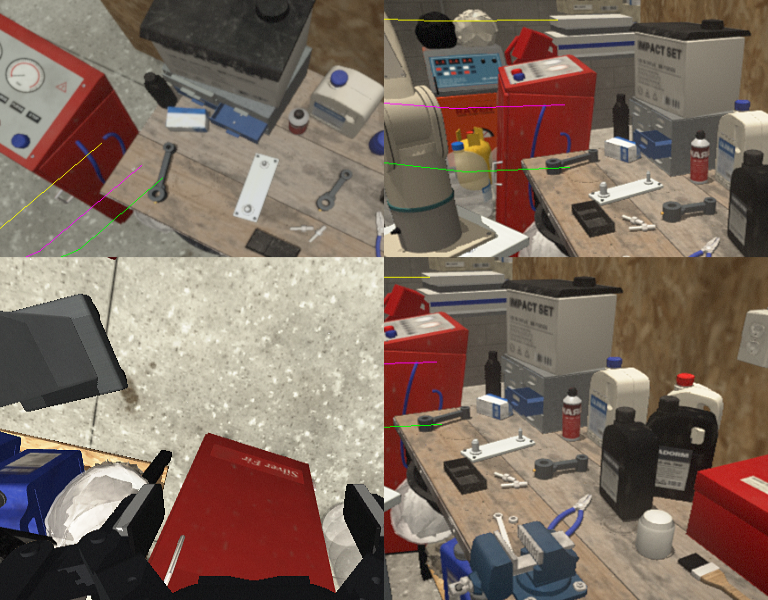

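Panels show the lever, fixture and cabinet. The cabinet's near vertical edge is around top px (30,190), scene px (120,100). I'll triangulate it.

```bash
cat >> h.py <<'E'
def tri(obs):
    A=[];b=[]
    for m,uv in obs:
        R=cv2.Rodrigues(np.array(m['rvec']))[0];t=np.array(m['tvec']).ravel()
        c=-R.T@t;d=R.T@np.linalg.inv(np.array(m['mtx']))@np.array([*uv,1.]);d/=np.linalg.norm(d)
        P=np.eye(3)-np.outer(d,d);A.append(P);b.append(P@c)
    X=np.linalg.lstsq(np.vstack(A),np.hstack(b),rcond=None)[0]
    return X,max(np.linalg.norm(P@X-q) for P,q in zip(A,b))
E
python3 - <<'E'
from h import *
T=r.camera_model('top');S=r.camera_model('scene')
for a in[(30,190),(40,188),(138,145),(90,70)]:
  for b in[(116,78),(120,108),(211,70),(130,112)]:
    X,e=tri([(T,a),(S,b)])
    if e<.06: print(a,b,X,e)
# level-plane hits
for a in [(30,190),(125,248),(138,145)]:
  m=T;R=cv2.Rodrigues(np.array(m['rvec']))[0];c=-R.T@np.array(m['tvec']).ravel();d=R.T@np.linalg.inv(np.array(m['mtx']))@np.array([*a,1.])
  for z in(-.7,-.4,0,.2,.4):print(a,z,(c+d*(z-c[2])/d[2])[:2])
E
```

```text
(30, 190) (116, 78) [0.4908 0.2959 0.3232] 0.011508884098421083
(30, 190) (120, 108) [0.5167 0.3444 0.2155] 0.0023511503962613347
(30, 190) (130, 112) [0.5307 0.3391 0.2019] 0.014091326729177171
(40, 188) (116, 78) [0.4881 0.2787 0.3251] 0.01971499026933659
(40, 188) (120, 108) [0.5137 0.3253 0.2183] 0.011496143058788197
(40, 188) (130, 112) [0.5279 0.3207 0.2042] 0.004691184137771505
(138, 145) (211, 70) [0.5929 0.0278 0.3645] 0.016974475728925614
(90, 70) (211, 70) [0.773  0.1664 0.3214] 0.000680010111839566
(30, 190) -0.7 [0.6811 0.8101]
(30, 190) -0.4 [0.6278 0.657 ]
(30, 190) 0 [0.5567 0.4527]
(30, 190) 0.2 [0.5212 0.3506]
(30, 190) 0.4 [0.4856 0.2485]
(125, 248) -0.7 [0.4175 0.3869]
(125, 248) -0.4 [0.4028 0.2958]
(125, 248) 0 [0.3833 0.1743]
(125, 248) 0.2 [0.3736 0.1136]
(125, 248) 0.4 [0.3638 0.0529]
(138, 145) -0.7 [0.8683 0.3389]
(138, 145) -0.4 [0.7875 0.2549]
(138, 145) 0 [0.6799 0.1428]
(138, 145) 0.2 [0.626  0.0867]
(138, 145) 0.4 [0.5722 0.0307]
```

View pics/t1.png

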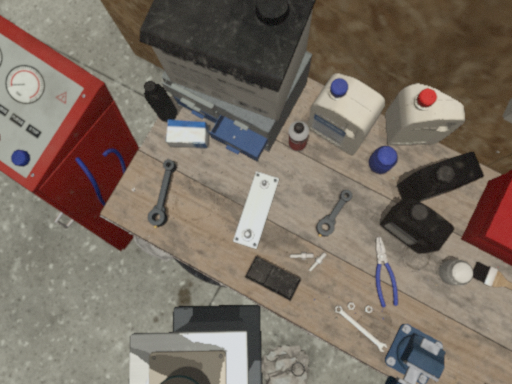

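View pics/s1.png

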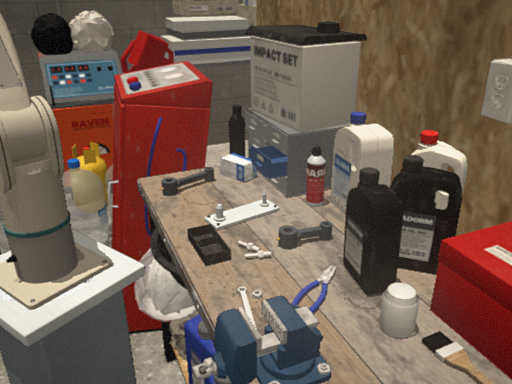

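Triangulation puts the cabinet's near corner at about (0.51, 0.33, 0.22). A path through (0.28, 0.36) clears it.

Emit:
{"name": "move_arm", "arguments": {
  "moves": [
    [1, -0.01, -0.012, 0, 0],
    [1, -0.023, -0.029, 0, 0],
    [1, -0.023, -0.029, 0, 0],
    [1, -0.023, -0.029, 0, 0],
    [1, -0.023, -0.029, 0, 0],
    [1, -0.023, -0.029, 0, 0],
    [1, -0.023, -0.029, 0, 0],
    [1, -0.023, -0.029, 0, 0],
    [1, -0.015, -0.018, 0, 0]
  ]
}}

```text
t: 1.75
eef_pos: [0.2838, 0.3548, 0.2315]
tool_rot: [0.393, 3.116, -0.002]
wrist_force: [-0.1, -0.3, 0.2]
opening: 0.0855
gripper_force: 0.0
```

Emit:
{"name": "move_arm", "arguments": {
  "moves": [
    [1, -0.02, -0.015, 0, 0],
    [1, -0.0285, -0.021, 0, 0],
    [1, -0.0285, -0.021, 0, 0],
    [1, -0.0285, -0.021, 0, 0],
    [1, -0.0285, -0.021, 0, 0],
    [1, -0.0285, -0.021, 0, 0],
    [1, -0.0285, -0.021, 0, 0],
    [1, -0.0285, -0.021, 0, 0],
    [1, -0.0285, -0.021, 0, 0],
    [1, -0.0285, -0.021, 0, 0],
    [1, -0.02, -0.015, 0, 0],
    [1, 0, 0, 0, 0]
  ]
}}

```text
t: 2.75
eef_pos: [0.52, 0.0676, 0.2316]
tool_rot: [0.401, 3.112, -0.004]
wrist_force: [0.6, 0.1, 0.0]
opening: 0.0852
gripper_force: 0.0
```

```bash
python3 - <<'E'
from h import *
m=r.camera_model('wrist');w=save('wrist','w2.png')
tips('wrist',PT[:3]);tips('top',PT[:3])
np.save('w2cam.npy',m,allow_pickle=True)
s=r.state();print(s['t'],s['eef_pos'],s['tool_rot'])
E
```

```text
wrist lever_balance 0.87 [0.5166 0.0705 0.0292]
wrist lever_big_eye 0.77 [0.4652 0.0785 0.022 ]
wrist lever_small_eye 0.98 [0.6104 0.0487 0.0226]
wrist lever_small_eye 0.7 [0.5193 0.0689 0.0015]
top lever_balance 0.82 [0.515  0.0669 0.0278]
top lever_big_eye 0.7 [0.4633 0.0843 0.021 ]
top lever_small_eye 0.74 [0.6134 0.0431 0.0155]
3.1 [0.5156 0.075  0.2314] [-0.3844 -3.1175 -0.0007]
```

View pics/w2.png

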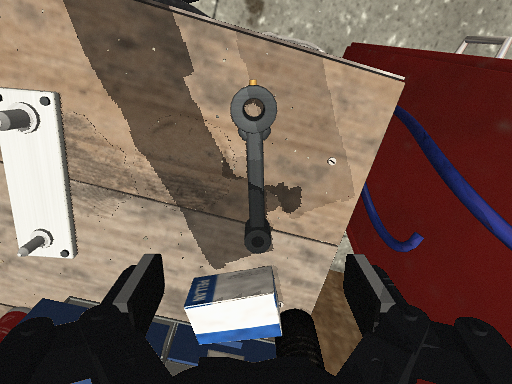

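The wrist view shows the lever nearly vertical in the image: big-eye top at (254,108), small-eye top at (258,239), and the carton below it at (235,305). I'll triangulate with the top view.

```bash
python3 - <<'E'
from h import *
W=np.load('w2cam.npy',allow_pickle=True).item();T=r.camera_model('top');S=r.camera_model('scene')
w=cv2.imread('pics/w2.png');t=cv2.imread('pics/t1.png');s=cv2.imread('pics/s1.png')
cr=[cv2.resize(w[70:260,190:320],None,fx=3,fy=3),cv2.resize(t[150:235,140:190],None,fx=6.7,fy=6.7)]
h=max(c.shape[0] for c in cr);cr=[cv2.copyMakeBorder(c,0,h-c.shape[0],0,0,0) for c in cr]
o=np.hstack(cr);print(o.shape);cv2.imwrite('pics/c1.png',o)
for n,a,b in(('big',(254,108),(157.5,214)),('small',(258,239),(169.5,164.5))):
    print(n,tri([(W,a),(T,b)]))
    for nm,m,p in(('W',W,a),('T',T,b)):
        R=cv2.Rodrigues(np.array(m['rvec']))[0];c=-R.T@np.array(m['tvec']).ravel();d=R.T@np.linalg.inv(np.array(m['mtx']))@np.array([*p,1.])
        print(nm,(c+d*(.044-c[2])/d[2]))
E
```

```text
(570, 725, 3)
big (array([0.4699, 0.0813, 0.0135]), np.float64(0.0049182975502165644))
W [0.4629 0.0828 0.044 ]
T [0.4712 0.0734 0.044 ]
small (array([0.6149, 0.0466, 0.0242]), np.float64(0.0018173801623669091))
W [0.6064 0.05   0.044 ]
T [0.609  0.0411 0.044 ]
```

View pics/c1.png

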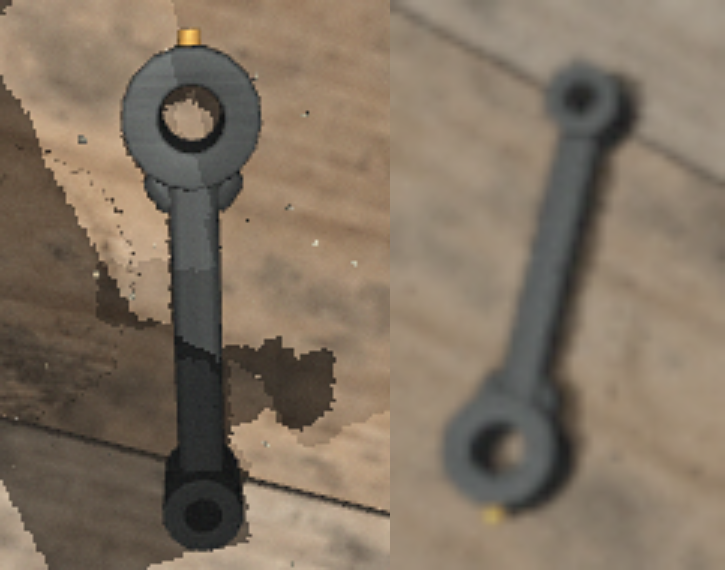

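The crops give refined eye-top centres: wrist (253.3,109) and (257.7,241), top (156.4,217.2) and (168.8,164.6).

```bash
python3 - <<'E'
from h import *
W=np.load('w2cam.npy',allow_pickle=True).item();T=r.camera_model('top')
Q={}
for n,a,b in(('big',(253.3,109),(156.4,217.2)),('small',(257.7,241),(168.8,164.6))):
    print(n,tri([(W,a),(T,b)]))
    for nm,m,p in(('W',W,a),('T',T,b)):
        R=cv2.Rodrigues(np.array(m['rvec']))[0];c=-R.T@np.array(m['tvec']).ravel();d=R.T@np.linalg.inv(np.array(m['mtx']))@np.array([*p,1.])
        Q[nm+n]=(c+d*(.044-c[2])/d[2]);print(nm,Q[nm+n])
for k in'WT':
    d=(Q[k+'small']-Q[k+'big'])[:2];print(k,np.linalg.norm(d),np.degrees(np.arctan2(d[1],d[0])),Q[k+'big'][:2]+d*56/150)
s=r.state();print(s['eef_pos'],cv2.Rodrigues(np.array(s['tool_rot']))[0])
E
```

```text
big (array([0.4651, 0.0814, 0.0225]), np.float64(0.00017782023110219863))
W [0.4636 0.0818 0.044 ]
T [0.4625 0.0763 0.044 ]
small (array([0.6126, 0.0466, 0.0335]), np.float64(0.0018667731927336259))
W [0.6088 0.049  0.044 ]
T [0.6088 0.0431 0.044 ]
W 0.14884896141414272 -12.746748837096112 [0.5178 0.0696]
T 0.15001740800452934 -12.792638994357569 [0.5171 0.0639]
[0.5156 0.075  0.2314] [[-0.97    0.2429 -0.0004]
 [ 0.2429  0.97    0.0005]
 [ 0.0005  0.0004 -1.    ]]
```

Both views agree on yaw (-12.8°) and length (149–150 mm), but the arm was still settling when the wrist picture was taken. I'll take a second wrist view, shifted, for a clean stereo measurement.

Emit:
{"name": "move_arm", "arguments": {
  "moves": [
    [1, 0, -0.02, 0.01, 0],
    [1, 0, -0.025, 0.01, 0],
    [1, 0, -0.015, 0.01, 0],
    [1, 0, 0, 0, 0],
    [1, 0, 0, 0, 0],
    [1, 0, 0, 0, 0]
  ]
}}

```text
t: 3.6
eef_pos: [0.5021, 0.017, 0.2017]
tool_rot: [0.385, 3.117, 0.002]
wrist_force: [-0.4, -0.2, -1.1]
opening: 0.0854
gripper_force: 0.0
```

```bash
cat >> h.py <<'E'
def plane(m,p,z):
    R=cv2.Rodrigues(np.array(m['rvec']))[0];c=-R.T@np.array(m['tvec']).ravel();d=R.T@np.linalg.inv(np.array(m['mtx']))@np.array([*p,1.])
    return c+d*(z-c[2])/d[2]
def match(a,uv,b,k):
    g=lambda i:cv2.cvtColor(i,cv2.COLOR_BGR2GRAY)
    u,v=[int(round(q)) for q in uv]; best=None
    for sc in np.arange(.9,1.3,.02):
        t=cv2.resize(g(a)[v-k:v+k+1,u-k:u+k+1],None,fx=sc,fy=sc,interpolation=cv2.INTER_CUBIC)
        M=cv2.matchTemplate(g(b),t,cv2.TM_CCOEFF_NORMED);_,q,_,l=cv2.minMaxLoc(M)
        if best is None or q>best[0]: best=(q,l[0]+(k+.5+uv[0]-u)*sc-.5,l[1]+(k+.5+uv[1]-v)*sc-.5,sc)
    return best
E
python3 - <<'E'
from h import *
print(r.state()['eef_pos'],r.state()['t'])
m=r.camera_model('wrist');save('wrist','w3.png');np.save('w3cam.npy',m,allow_pickle=True)
tips('wrist',PT[:5])
W=np.load('w2cam.npy',allow_pickle=True).item()
a=cv2.imread('pics/w2.png');b=cv2.imread('pics/w3.png');o=b.copy()
for n,p,k in(('big',(253.3,109),24),('small',(257.7,241),14)):
    q=match(a,p,b,k);print(n,q,tri([(W,p),(m,q[1:3])]),plane(m,q[1:3],.044))
    cv2.drawMarker(o,(round(q[1]),round(q[2])),(0,255,0),0,8,1)
cv2.imwrite('pics/o3.png',o);s=r.state();print(s['eef_pos'],s['t'])
E
```

```text
[0.5021 0.017  0.2017] 3.6
wrist lever_balance 0.97 [0.52   0.0712 0.0295]
wrist lever_big_eye 0.9 [0.46   0.0761 0.0213]
wrist lever_small_eye 0.83 [0.6079 0.0518 0.022 ]
wrist big_post_tip 0.61 [ 0.4074 -0.1656  0.0544]
wrist small_post_tip 0.71 [ 0.5495 -0.2205  0.0508]
big (0.5206542611122131, np.float64(305.772), np.float64(118.43), np.float64(1.1400000000000001)) (array([0.4663, 0.081 , 0.0157]), np.float64(0.0006264938188446689)) [0.463 0.077 0.044]
small (0.8027667999267578, np.float64(305.984), np.float64(259.29), np.float64(1.02)) (array([0.6095, 0.0488, 0.043 ]), np.float64(0.00021858721931800163)) [0.6091 0.0486 0.044 ]
[0.5019 0.0162 0.2016] 3.9
```

View pics/o3.png

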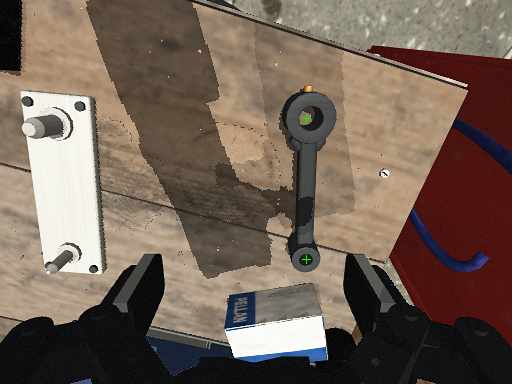

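The lever's big-eye top ring is centred at about (310.3,117.5) (the marker drifted onto the background in the bore) and its small eye at (306,259). The post tips are at about (27,128) and (53,266). I'll recompute.

```bash
python3 - <<'E'
from h import *
W=np.load('w2cam.npy',allow_pickle=True).item();m=np.load('w3cam.npy',allow_pickle=True).item()
b=(310.3,117.5)
print(tri([(W,(253.3,109)),(m,b)]))
B=(plane(m,b,.044)+plane(W,(253.3,109),.044))/2;S=np.array([.6090,.0488,.044]);d=(S-B)[:2]
print(plane(m,b,.044),B,np.linalg.norm(d),np.degrees(np.arctan2(d[1],d[0])),B[:2]+d*56/150)
s=r.state();print(s['eef_pos'],cv2.Rodrigues(np.array(s['tool_rot']))[0])
for p in((27,128),(53,266)):print(plane(m,p,.056))
E
```

```text
(array([0.4638, 0.0818, 0.0398]), np.float64(0.0001008961991377293))
[0.4632 0.0812 0.044 ] [0.4634 0.0815 0.044 ] 0.14924092280875093 -12.666530353851341 [0.5178 0.0693]
[0.5019 0.0162 0.2016] [[-0.9697  0.2441  0.0006]
 [ 0.2441  0.9697  0.0003]
 [-0.0005  0.0004 -1.    ]]
[ 0.4085 -0.1684  0.056 ]
[ 0.5449 -0.2087  0.056 ]
```

The eye tops triangulate to z ≈ 0.040 and 0.043 (text: 0.044). The balance point is at (0.518, 0.0695) and the yaw is -12.7°. Next I align and descend.

Emit:
{"name": "move_arm", "arguments": {
  "moves": [
    [1, -0.0025, 0.012, 0, -1.4],
    [1, 0, 0.02, 0.015, 0],
    [1, 0, 0.0165, 0.025, 0],
    [1, 0, 0.008, 0.03, 0],
    [1, 0, 0, 0.03, 0],
    [1, 0, 0, 0.02, 0],
    [1, 0, 0, 0.01, 0],
    [1, 0, 0, 0, 0],
    [1, 0, 0, 0, 0],
    [1, 0, 0, 0, 0],
    [1, 0, 0, 0, 0]
  ]
}}

```text
t: 4.82
eef_pos: [0.518, 0.0701, 0.0727]
tool_rot: [0.35, 3.119, 0.001]
wrist_force: [0.9, -0.1, 0.8]
opening: 0.0854
gripper_force: 0.0
```

```bash
python3 - <<'E'
from h import *
s=r.state();R=cv2.Rodrigues(np.array(s['tool_rot']))[0];print(s['eef_pos'],R,np.degrees(np.arctan2(R[1,1],R[0,1]))-90)
e=np.array([.518,.0695,.005])-s['eef_pos'];print(R.T@e)
E
```

```text
[0.518  0.0701 0.0727] [[-0.9752  0.2215  0.0028]
 [ 0.2215  0.9752  0.0006]
 [-0.0026  0.0012 -1.    ]] -12.798770891355446
[ 0.     -0.0006  0.0677]
```

Emit:
{"name": "move_arm", "arguments": {
  "moves": [
    [1, 0, 0, 0.015, 0],
    [1, 0, 0, 0.02, 0],
    [1, 0, 0, 0.015, 0],
    [1, 0, 0, 0.01, 0],
    [1, 0, 0, 0.006, 0],
    [1, 0, 0, 0, 0],
    [1, 0, 0, 0, 0],
    [1, 0, 0, 0, 0],
    [1, 0, 0, 0, 0]
  ]
}}

```text
t: 5.57
eef_pos: [0.5175, 0.0699, 0.0061]
tool_rot: [0.35, 3.121, 0.001]
wrist_force: [0.4, 0.7, 0.4]
opening: 0.0852
gripper_force: 0.0
```

Now to close; the wrist force is small.

Emit:
{"name": "move_arm", "arguments": {
  "moves": [
    [0.5, 0, 0, 0, 0],
    [0.3, 0, 0, 0, 0],
    [0.2, 0, 0, 0, 0],
    [0.1, 0, 0, 0, 0],
    [0, 0, 0, 0, 0],
    [0, 0, 0, 0, 0],
    [0, 0, 0, 0, 0],
    [0, 0, 0, 0, 0],
    [0, 0, 0, 0, 0],
    [0, 0, 0, 0, 0],
    [0, 0, 0, 0, 0],
    [0, 0, 0, 0, 0]
  ]
}}

```text
t: 6.57
eef_pos: [0.5168, 0.0697, 0.0055]
tool_rot: [0.35, 3.122, -0.0]
wrist_force: [-1.3, -1.4, 5.0]
opening: 0.0175
gripper_force: 60.1
```

Emit:
{"name": "move_arm", "arguments": {
  "moves": [
    [0, 0, 0, -0.005, 0],
    [0, 0, 0, -0.01, 0],
    [0, 0, 0, -0.015, 0],
    [0, 0, 0, -0.02, 0],
    [0, 0, 0, -0.02, 0],
    [0, 0, 0, -0.02, 0],
    [0, 0, 0, -0.015, 0],
    [0, 0, 0, -0.01, 0],
    [0, 0, 0, -0.005, 0],
    [0, 0, 0, 0, 0],
    [0, 0, 0, 0, 0],
    [0, 0, 0, 0, 0],
    [0, 0, 0, 0, 0],
    [0, 0, 0, 0, 0]
  ]
}}

```text
t: 7.73
eef_pos: [0.5163, 0.0698, 0.1245]
tool_rot: [-0.35, -3.12, 0.001]
wrist_force: [0.1, -1.2, -5.1]
opening: 0.017
gripper_force: 58.9
```

```bash
python3 - <<'E'
from h import *
s=r.state();R=cv2.Rodrigues(np.array(s['tool_rot']))[0];print(s['t'],s['eef_pos'],s['wrist_force'],s['torque'],s['opening'],R[:,2],np.degrees(np.arctan2(R[1,1],R[0,1]))-90)
save('wrist','w4.png');save('top','t4.png');save('scene','s4.png')
for c in('wrist','top','scene'):tips(c,PT[:5])
w=cv2.imread('pics/w4.png');t=cv2.imread('pics/t1.png');sc=cv2.imread('pics/s4.png')
c=[cv2.resize(w,(512,384)),]
o=np.hstack([w[:,150:400],cv2.resize(t[165:255,225:290],None,fx=4.26,fy=4.26)[:384],cv2.resize(sc[140:240,130:290],None,fx=1.6,fy=3.84*1)[:384,:270]])
o=o[:384];print(o.shape);cv2.imwrite('pics/o4.png',o)
E
```

```text
7.7333 [0.5163 0.0698 0.1245] [ 0.0798 -1.197  -5.0628] [-0.032  -0.0224  0.0543] 0.01704384819377727 [-0.0017 -0.0003 -1.    ] -12.798715916096896
wrist lever_balance 0.65 [0.518  0.0692 0.1448]
wrist lever_big_eye 0.89 [0.4625 0.0799 0.1398]
top lever_balance 0.61 [0.5169 0.066  0.1461]
top lever_balance 0.36 [ 0.4098 -0.1703  0.0562]
top lever_big_eye 0.64 [0.4637 0.0834 0.1431]
top lever_big_eye 0.38 [ 0.6742 -0.3206  0.0035]
top lever_small_eye 0.72 [0.6115 0.0462 0.1336]
top big_post_tip 0.6 [ 0.4118 -0.1719  0.053 ]
top big_post_tip 0.47 [ 0.4622 -0.1851 -0.0043]
top small_post_tip 0.78 [ 0.5524 -0.2201  0.0561]
scene lever_big_eye 0.6 [0.4661 0.0835 0.1447]
scene lever_small_eye 0.63 [0.6085 0.0485 0.1385]
scene big_post_tip 0.82 [ 0.4124 -0.1695  0.055 ]
scene big_post_tip 0.71 [ 0.4636 -0.1935 -0.0026]
scene small_post_tip 0.56 [ 0.5469 -0.2159  0.0584]Traceback (most recent call last):
  File "<stdin>", line 7, in <module>
    return _nx.concatenate(arrs, 1, dtype=dtype, casting=casting)
           ~~~~~~~~~~~~~~~^^^^^^^^^^^^^^^^^^^^^^^^^^^^^^^^^^^^^^^
ValueError: all the input array dimensions except for the concatenation axis must match exactly, but along dimension 0, the array at index 0 has size 384 and the array at index 1 has size 383
```

Lifted level at 0.1245 m with about 5 N of load and negligible moment. I'll carry it halfway and measure the posts with the wrist camera.

Emit:
{"name": "move_arm", "arguments": {
  "moves": [
    [0, 0, -0.008, 0, 1],
    [0, 0.001, -0.016, 0, 2],
    [0, 0.001, -0.022, 0, 2],
    [0, 0.001, -0.022, 0, 1],
    [0, 0.001, -0.016, 0, 0],
    [0, 0, -0.008, 0, 0],
    [0, 0, -0.004, 0, 0],
    [0, 0, 0, 0, 0],
    [0, 0, 0, 0, 0],
    [0, 0, 0, 0, 0],
    [0, 0, 0, 0, 0]
  ]
}}

```text
t: 9.55
eef_pos: [0.4861, -0.0199, 0.1253]
tool_rot: [0.51, 3.1, 0.001]
wrist_force: [-0.2, 0.3, -4.7]
opening: 0.0171
gripper_force: 59.0
```

```bash
python3 - <<'E'
from h import *
s=r.state();R=cv2.Rodrigues(np.array(s['tool_rot']))[0];print(s['t'],s['eef_pos'],s['opening'],R[:,2],np.degrees(np.arctan2(R[1,1],R[0,1]))-90)
m=r.camera_model('wrist');save('wrist','w5.png');np.save('w5cam.npy',m,allow_pickle=True)
tips('wrist',PT[:5])
E
```

```text
9.55 [ 0.4861 -0.0199  0.1253] 0.01713270868527513 [ 0.0003  0.0006 -1.    ] -18.702832581433086
wrist lever_balance 0.73 [ 0.6994 -0.0033 -0.0027]
wrist lever_balance 0.57 [ 0.4877 -0.0206  0.1474]
wrist lever_big_eye 0.86 [ 0.433  -0.0056  0.1421]
wrist lever_big_eye 0.17 [ 0.5511 -0.2181  0.0535]
wrist big_post_tip 0.79 [ 0.4055 -0.1687  0.0529]
wrist small_post_tip 0.9 [ 0.5515 -0.22    0.0535]
```

Emit:
{"name": "move_arm", "arguments": {
  "moves": [
    [0, 0, -0.01, 0, 0],
    [0, 0, -0.02, 0, 0],
    [0, 0, -0.015, 0, 0],
    [0, 0, -0.005, 0, 0],
    [0, 0, 0, 0, 0],
    [0, 0, 0, 0, 0],
    [0, 0, 0, 0, 0],
    [0, 0, 0, 0, 0]
  ]
}}

```text
t: 10.52
eef_pos: [0.47, -0.0673, 0.1253]
tool_rot: [0.511, 3.1, 0.001]
wrist_force: [-0.4, 0.3, -4.7]
opening: 0.0177
gripper_force: 59.1
```

```bash
python3 - <<'E'
from h import *
s=r.state();R=cv2.Rodrigues(np.array(s['tool_rot']))[0];print(s['t'],s['eef_pos'],s['opening'],R[:,2],np.degrees(np.arctan2(R[1,1],R[0,1]))-90)
m=r.camera_model('wrist');save('wrist','w6.png');np.save('w6cam.npy',m,allow_pickle=True)
tips('wrist',PT[:5])
a=cv2.imread('pics/w5.png')[60:,:400];b=cv2.imread('pics/w6.png')[60:,:400]
cv2.imwrite('pics/o6.png',np.hstack([a,b]))
E
```

```text
10.5167 [ 0.47   -0.0673  0.1253] 0.017654108148450733 [ 0.0004  0.0006 -1.    ] -18.709477193221517
wrist lever_balance 0.74 [ 0.4077 -0.1696  0.051 ]
wrist lever_balance 0.68 [ 0.473  -0.0673  0.1474]
wrist big_post_tip 0.93 [ 0.407  -0.1707  0.0524]
```

View pics/o6.png

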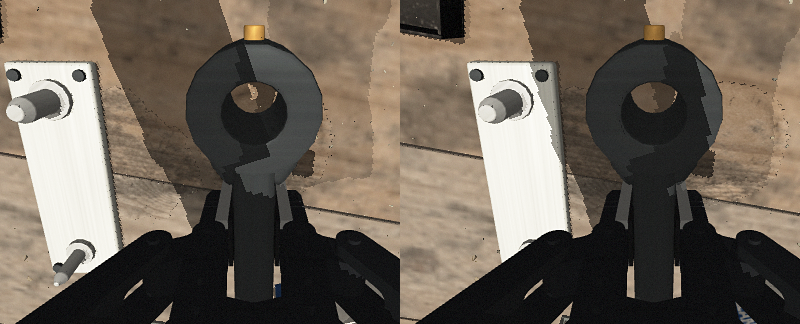

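The thick tip is at w5 (14.5,174.5) and w6 (86,174), the thin tip at w5 (57,343). The held big eye's top ring is centred at about (254,168).

```bash
python3 - <<'E'
from h import *
L=lambda n:np.load(n,allow_pickle=True).item()
a,b,c=L('w5cam.npy'),L('w6cam.npy'),L('w3cam.npy')
print('thick tri',tri([(a,(14.5,174.5)),(b,(86,174))]),tri([(c,(27,128)),(a,(14.5,174.5)),(b,(86,174))]))
print(plane(a,(14.5,174.5),.056),plane(b,(86,174),.056))
print('thin tri',tri([(c,(53,266)),(a,(57,343))]),plane(a,(57,343),.056))
print('eye',plane(b,(254,168),.163),plane(a,(254,168),.163))
t=cv2.imread('pics/t4.png');cv2.imwrite('pics/o7.png',np.hstack([cv2.resize(t[165:255,225:290],None,fx=6,fy=6),cv2.resize(cv2.imread('pics/w3.png')[85:290,10:110],(270,540))]))
E
```

```text
thick tri (array([ 0.4104, -0.1711,  0.0526]), np.float64(0.00018564253633506818)) (array([ 0.4096, -0.1673,  0.0577]), np.float64(0.0010217782291883034))
[ 0.4105 -0.1683  0.056 ] [ 0.4099 -0.1689  0.056 ]
thin tri (array([ 0.5347, -0.1907,  0.0784]), np.float64(0.001098088008969443)) [ 0.5495 -0.2155  0.056 ]
eye [ 0.4167 -0.0491  0.163 ] [ 0.4328 -0.0017  0.163 ]
```

View pics/o7.png

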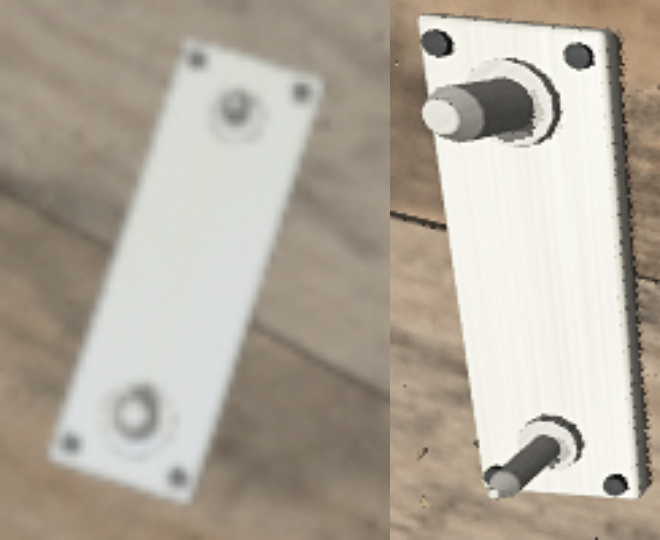

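In the w3 crop the tips are at (28.5,129.4) and (48.1,271.8). I'll recompute with these.

```bash
python3 - <<'E'
from h import *
L=lambda n:np.load(n,allow_pickle=True).item()
a,b,c=L('w5cam.npy'),L('w6cam.npy'),L('w3cam.npy')
print(tri([(c,(28.5,129.4)),(a,(14.5,174.5)),(b,(86,174))]),plane(c,(28.5,129.4),.056))
print(tri([(c,(48.1,271.8)),(a,(56.5,343.5))]),plane(a,(56.5,343.5),.056),plane(c,(48.1,271.8),.056))
T=r.camera_model('top')
B,S=plane(T,(225+135/6,165+413/6),.056),plane(T,(225+236/6,165+106/6),.056);print('top',B,S)
E
```

```text
(array([ 0.4102, -0.1699,  0.0538]), np.float64(0.0005704957296362525)) [ 0.41   -0.1677  0.056 ]
(array([ 0.5507, -0.2177,  0.0547]), np.float64(0.00016371169928006352)) [ 0.5498 -0.2161  0.056 ] [ 0.55   -0.2167  0.056 ]
top [ 0.409  -0.1728  0.056 ] [ 0.5472 -0.222   0.056 ]
```

The wrist views agree: thick tip at (0.410,-0.1686), thin tip at (0.550,-0.2166), z ≈ 0.054 and yaw -18.9°. The TCP goal is (0.461,-0.186) at a height of 0.095.

Emit:
{"name": "move_arm", "arguments": {
  "moves": [
    [0, -0.0017, -0.0064, 0, 0.3],
    [0, -0.004, -0.014, 0, 0],
    [0, -0.005, -0.02, 0, 0],
    [0, -0.005, -0.02, 0, 0],
    [0, -0.005, -0.02, 0, 0],
    [0, -0.004, -0.017, 0, 0],
    [0, -0.003, -0.011, 0.002, 0],
    [0, -0.002, -0.005, 0.006, 0],
    [0, 0, -0.002, 0.008, 0],
    [0, 0, 0, 0.008, 0],
    [0, 0, 0, 0.004, 0],
    [0, 0, 0, 0.002, 0],
    [0, 0, 0, 0, 0],
    [0, 0, 0, 0, 0],
    [0, 0, 0, 0, 0],
    [0, 0, 0, 0, 0]
  ]
}}

```text
t: 12.15
eef_pos: [0.4602, -0.1869, 0.0956]
tool_rot: [0.52, 3.098, -0.0]
wrist_force: [-0.4, 0.5, -4.0]
opening: 0.017
gripper_force: 59.2
```

```bash
python3 - <<'E'
from h import *
s=r.state();R=cv2.Rodrigues(np.array(s['tool_rot']))[0];print(s['t'],s['eef_pos'],s['wrist_force'],s['opening'],R[:,2],np.degrees(np.arctan2(R[1,1],R[0,1]))-90)
print(R.T@(np.array([.4611,-.1861,.0955])-s['eef_pos']))
w=save('wrist','w8.png');t=save('top','t8.png');sc=save('scene','s8.png')
for c in('wrist','top','scene'):tips(c,PT[:3])
o=np.hstack([w[:,130:390],cv2.resize(t[135:255,195:305],(352,384)),cv2.resize(sc[130:250,180:300],(384,384))])
cv2.imwrite('pics/o8.png',cv2.resize(o,(796,307))[:,:,::-1])
E
```

```text
12.15 [ 0.4602 -0.1869  0.0956] [-0.401   0.5077 -3.9578] 0.017039581187024415 [ 0.0006 -0.0002 -1.    ] -19.07089564768529
[-0.0006  0.001   0.0001]
wrist lever_balance 0.64 [ 0.4642 -0.187   0.1183]
wrist lever_big_eye 0.72 [ 0.4085 -0.1701  0.1134]
top lever_balance 0.33 [ 0.6737 -0.3206  0.0013]
top lever_big_eye 0.51 [ 0.4093 -0.1672  0.113 ]
top lever_small_eye 0.5 [ 0.5521 -0.2222  0.1073]
scene lever_balance 0.96 [ 0.4649 -0.1857  0.1135]
scene lever_balance 0.75 [ 0.4633 -0.1927  0.    ]
scene lever_big_eye 0.82 [ 0.4102 -0.1703  0.116 ]
scene lever_small_eye 0.73 [ 0.5511 -0.2204  0.1111]
```

View pics/o8.png

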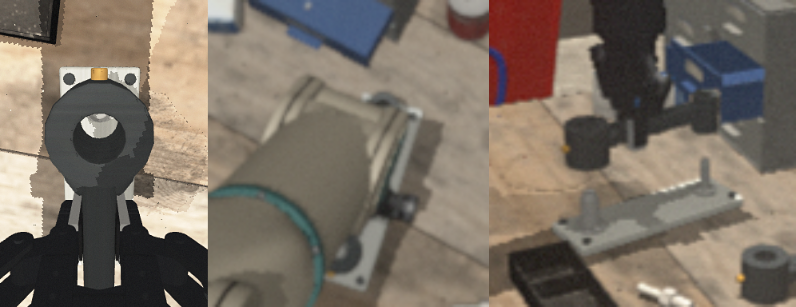

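The lever hangs level over both posts: the big eye's bore shows the thick post's collar centred in the wrist view, and the scene view shows clear gaps above both posts. A 1 mm trim and a short settle, then I hand in.

Emit:
{"name": "move_arm", "arguments": {
  "moves": [
    [0, -0.0005, 0.001, 0, 0],
    [0, 0, 0, 0, 0],
    [0, 0, 0, 0, 0],
    [0, 0, 0, 0, 0],
    [0, 0, 0, 0, 0],
    [0, 0, 0, 0, 0],
    [0, 0, 0, 0, 0],
    [0, 0, 0, 0, 0]
  ]
}}

```text
t: 13.42
eef_pos: [0.4607, -0.1863, 0.0953]
tool_rot: [0.521, 3.098, 0.0]
wrist_force: [-0.3, 0.3, -3.9]
opening: 0.0166
gripper_force: 59.2
```

```bash
python3 - <<'E'
from h import *
s=r.state();print(s['t'],s['eef_pos'],np.abs(s['dq']).max(),s['gripper_force']);print(r.close_job())
E
```

```text
13.4167 [ 0.4607 -0.1863  0.0953] 0.0009347611442772011 59.163106083869934
the job is handed in; nothing more can be done
None
```

I handed the job in at 13.4 s with the longer lever held still and level, its eyes over the matching posts to within a few millimetres by my measurements and its underside about 34 mm above the post tips.

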